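Lay out a dismantled load switch on its inspection pads

TASK

Lay the four parts of the dismantled switch out for inspection: put the fuse link, the copper link, the standoff insulator and the arc chute each on the green pad that bears its own silhouette, centred on the silhouette, lined up with it lengthwise (either way round) and the same way up as it is now. Set each part down gently, do not drop it, and let go of it; leave the small amber grease jar standing where it is.

Things in the scene. Friction and masses are not known exactly. Their poses are not given: they have to be found in the camera images.
- fuse_mid (a point): the fuse link: white ceramic block 48 x 30 x 40 mm (x, y, z) with thin metal end plates and a steel blade sticking out at each end along x (80 mm over the blades, which are 6 mm thick and 22 mm tall at half height), small red dot on top; stands on the table, about 0.16 kg. This point is its centre, 20 mm above its underside; z up; the same after half a turn
- busbar_mid (a point): the copper link: flat solid copper bar 90 x 30 x 10 mm (x, y, z) with a dark bolt hole near each end, lying flat on the table, about 0.23 kg. This point is its centre, 5 mm above its underside; x along its length, z up; the same after half a turn
- insulator_mid (a point): the standoff insulator: upright round red-brown ribbed post, 41 mm in diameter, 50 mm tall, brass insert on top, about 0.12 kg. This point is its centre, 25 mm above its underside; z up along its axis; yaw is of no account
- chute_mid (a point): the arc chute: black box 70 x 36 x 45 mm (x, y, z) with slats across its top and louvred sides, standing on the table, about 0.15 kg; its sides are firm and may be gripped across y. This point is its centre, 22.5 mm above its underside; x along its length, z up; the same after half a turn
- pad_fuse: flat fixed green pad 130 x 90 x 6 mm lying on the table, bearing a white silhouette of the fuse link, a 56 x 36 mm rectangle with a narrow tab at each end (90 mm over the tabs); origin at the centre of its underside, so its top face is 6 mm higher; the silhouette is centred on the pad, its length along the pad's x axis (the 130 mm side); z up
- pad_busbar: flat fixed green pad 130 x 90 x 6 mm lying on the table, bearing an orange silhouette of the copper link, a plain 96 x 36 mm rectangle with two black dots; origin at the centre of its underside, so its top face is 6 mm higher; the silhouette is centred on the pad, its length along the pad's x axis (the 130 mm side); z up
- pad_insulator: flat fixed green pad 130 x 90 x 6 mm lying on the table, bearing a red silhouette of the insulator, a 50 mm disc with a yellow centre; origin at the centre of its underside, so its top face is 6 mm higher; the silhouette is centred on the pad; z up
- pad_chute: flat fixed green pad 130 x 90 x 6 mm lying on the table, bearing a black silhouette of the arc chute, a 76 x 42 mm rectangle with grey stripes across; origin at the centre of its underside, so its top face is 6 mm higher; the silhouette is centred on the pad, its length along the pad's x axis (the 130 mm side); z up
- jar_mid (a point): bystander, not to be disturbed: small amber grease jar with a white lid, 42 mm in diameter, 50 mm tall, standing loose among the parts. This point is its centre, 25 mm above the table. The other clutter in the middle (a steel dish and a roll of blue tape) is under 20 mm tall
There are look-alikes about, which are no part of the job. There is more than one size of the part that bears chute_mid; the job needs the middle-sized. Leave any purple look-alike of the part that bears insulator_mid alone.

How it is judged:
At the end, for the whole second after the job is handed in: Each part rests upright on its own pad, released and still, centre within 12 mm of the pad's centre, height within 4 mm, tilt under 0.12 rad; fuse, copper link and chute lengthwise within 0.25 rad of the pad's long side; jar upright within 20 mm of its start (horizontal distance between fuse_mid and pad_fuse below 0.012 m and z of fuse_mid in the frame of pad_fuse between 0.022 and 0.03 m and angle between each of fuse_mid, busbar_mid, insulator_mid, chute_mid's own z axis and vertical below 0.12 rad and linear speed of each of fuse, busbar, insulator, chute below 0.02 m/s and contact force between each of fuse, busbar, insulator, chute and the fingers below 0.05 N and angle between the x axis of fuse_mid and the x axis of pad_fuse, either way round below 0.25 rad and horizontal distance between busbar_mid and pad_busbar below 0.012 m and z of busbar_mid in the frame of pad_busbar between 0.007 and 0.015 m and angle between the x axis of busbar_mid and the x axis of pad_busbar, either way round below 0.25 rad and horizontal distance between insulator_mid and pad_insulator below 0.012 m and z of insulator_mid in the frame of pad_insulator between 0.027 and 0.035 m and horizontal distance between chute_mid and pad_chute below 0.012 m and z of chute_mid in the frame of pad_chute between 0.0245 and 0.0325 m and angle between the x axis of chute_mid and the x axis of pad_chute, either way round below 0.25 rad and distance of jar_mid from where it was at the start of the episode below 0.02 m and angle between jar_mid's own z axis and vertical below 0.2 rad); the robot touches nothing.
It fails at once if the fuse is dropped (in the air, out of the fingers, more than 35 mm above its pad) (height (world z) of fuse_mid above 0.061 m and contact force between fuse and anything else below 0.01 N).
It fails at once if the busbar is dropped (in the air, out of the fingers, more than 35 mm above its pad) (height (world z) of busbar_mid above 0.046 m and contact force between busbar and anything else below 0.01 N).
It fails at once if the insulator is dropped (in the air, out of the fingers, more than 35 mm above its pad) (height (world z) of insulator_mid above 0.066 m and contact force between insulator and anything else below 0.01 N).
It fails at once if the chute is dropped (in the air, out of the fingers, more than 35 mm above its pad) (height (world z) of chute_mid above 0.0635 m and contact force between chute and anything else below 0.01 N).
It fails at once if the grease jar is pushed more than 20 mm or tipped (not (distance of jar_mid from where it was at the start of the episode below 0.02 m and angle between jar_mid's own z axis and vertical below 0.2 rad)).
It also fails if it takes over 115 s, if anything falls off the work surface, if the arm or the gripper's body presses on something with over 40 N, if the wrist force passes 120 N, or if a joint passes its speed limit or range.

ROBOT

A 6-joint arm with a two-finger parallel gripper is mounted at the origin on the work surface. World frame = base frame: x ahead of the robot, y to its left, z up, the work surface at z = 0. Lengths are in m, angles in rad, forces in N, time in s.
With the tool pointing down it reaches from about 0.325 to 0.75 m from the base axis. Payload 7.6 kg.
Tool frame: the origin (TCP) lies on the centre line of the jaws, within the pads' length; the fingertips stand 14 mm ahead of it and the grasp point (between the pads) lies 5 mm behind it (manip.tips_ahead is the x of the fingertips in the tool frame, in m); x points along the fingers, y is the direction in which the jaws open and shut, and the axes are right-handed (so a half turn about x gives the same grasp; the last joint's range is limited). The gripper opens to 85 mm and grips with 20 to 120 N. Pads are 22 mm wide; open, the fingers measure 114 mm over their backs; the gripper's body (76 mm by 85 mm) begins 54 mm behind the grasp point. The pads swing forward as they close: fully open they stand 13 mm farther back than shut.
Start: joints at [1.049, 0.052, 1.401, -0, 1.689, -0.07], TCP at [0.229, 0.472, 0.245] pointing down, gripper open.
Joint ranges: [-2.9, 2.9], [-0.91, 2.17], [0.12, 2.37], [-1.06, 4.2], [0.26, 2.73], [-2.93, 2.93]. Speed limits (rad/s): [2.57, 2.57, 3.01, 3.14, 3.14, 3.14].

INTERFACE

Orientations are given as a unit quaternion [x, y, z, w].
In Python, from bench import manip, cams, order, nets gives the robot as it stands.
- The arm moves only by the tool move_arm, never from a script. Its argument "moves" is one flat list of numbers, 6 for each row, row after row: the shift along the world's x, y, z in mm, then the turn, a rotation vector about the world's x, y, z in rad. A call has 1 to 12 rows; each row shifts and turns the commanded pose from where the row before left it; what a row does not reach is not made up. A row lasts 1/12 s, in which the tool goes at most 41.7 mm and 7.16 degrees, less where a joint would pass 70% of its speed; a pose out of reach is approached as far as the arm can. A call with a gripper value outside its range is refused whole. "fingers" is the finger opening in mm, from 0 to 85.4, set as the call begins (left out, the last holds). The fingers move at their own pace and stop on an object; "grip_force" is the grip in N (left out, the last holds). Time passes only in rows, so rows that do not move let the fingers close. It gives the time, the measured TCP pose, the force and the opening at its end, in the units of the state.
- manip.get_state(): the state, without advancing time (a new reading comes with each control period).
- cams.grab_frame(name): name is "scene" or "top" or "wrist"; returns a dict with "pixels" (480x640x3 uint8, red, green, blue), "fx", "fy", "cx", "cy" (pixels), "position" and "attitude" of the camera in the world. Camera axes: x right, y up, looking along -z (the intrinsics and any distortion apply to the point x, -y, -z); pixel columns grow to the right and rows downward; lengths in m; the calibration is good to about 2 mm. A picture is of the moment at which its call begins. There is no depth.
- order.job_done(): hands the job in, once; it reports no verdict.
Trained networks look in the newest picture that a camera, given by its name, has taken for a name from the list of things; names that differ only in an ending like _2 or _b are one class to them, and where a whole thing is asked for, a point or a joint stands for the part that bears it (a point fixed in the world has none). Each returns a list of dicts, best first, with "p" (0 to 1); they miss things now and then, are a little off and sometimes report something else, mostly with a low value. They report only what shows in the picture. A call takes as long as a camera call. They do not tell look-alikes from the thing itself.
- nets.spot_in(camera, query): "position" ([x, y, z] in m, in the coordinates of the camera as it stood for that picture, good to about 4 mm: the middle of the surface that is visible of it).
- nets.landmark_of(camera, query): "position" ([x, y, z] in m, in the coordinates of the camera as it stood for that picture, good to about 4 mm: a listed point, or the origin of a listed thing).
The state is a dict: "time_s": time; "joints": joint angles; "qvel": joint speeds; "joint_efforts": joint torques, N m; "tool_pos": TCP position; "eef_rot": TCP orientation; "ft_force": force on the tool from outside, world axes, zero at the start; "torque": the same for the moment, N m; "gripper_width": finger opening in m.
Only numpy, scipy, OpenCV 4.12 (cv2) and the standard library are available. Lean on these libraries where they do the work, as an engineer would, in place of code of your own. Each camera call takes 0.05 s, during which the arm holds its last target.

## Working session

There is one attempt and no reset: what is moved stays moved. The work goes in short steps, Python scripts to look and compute and a tool call to move; the robot and the scene stay as the last step left them, time stands still between calls to the robot, and variables do not carry over. Pictures are saved under pics/ and viewed, and the job is handed in when it is done.

Besides the shell and the picture viewer there is one more tool, called by a JSON object that holds its "method" and its "body", one argument or row to a line. move_arm: Moves the arm, as the interface text tells. Its arguments: {"type":"object","properties":{"moves":{"type":"array","items":{"type":"number"}},"fingers":{"type":"number"},"grip_force":{"type":"number"}},"required":["moves"]}

```bash
ls -la; mkdir -p pics; cat > h.py <<'E'
import numpy as np, cv2
from bench import manip, cams, order, nets
from scipy.spatial.transform import Rotation as R
def grab(n,f=None):
    d=cams.grab_frame(n)
    if f: cv2.imwrite('pics/'+f,cv2.cvtColor(d['pixels'],cv2.COLOR_RGB2BGR))
    return d
def w(d,p): # cam->world
    return np.array(d['position'])+R.from_quat(d['attitude']).as_matrix()@np.array(p)
def px2w(d,u,v,z):
    r=np.array([(u-d['cx'])/d['fx'],-(v-d['cy'])/d['fy'],-1.]); r=R.from_quat(d['attitude']).as_matrix()@r
    o=np.array(d['position']); return o+r*(z-o[2])/r[2]
def w2px(d,P):
    c=R.from_quat(d['attitude']).as_matrix().T@(np.array(P)-d['position'])
    return d['cx']+d['fx']*c[0]/-c[2], d['cy']-d['fy']*c[1]/-c[2]
E
python3 - <<'E'
from h import *
for n in ['scene','top','wrist']:
    d=grab(n,n+'0.png'); print(n,{k:v for k,v in d.items() if k!='pixels'})
    if n=='wrist': continue
    for q in ['fuse_mid','busbar_mid','insulator_mid','chute_mid','pad_fuse','pad_busbar','pad_insulator','pad_chute','jar_mid']:
        for r in nets.landmark_of(n,q): 
            P=w(d,r['position']); print(q,round(r['p'],2),P.round(3),np.round(w2px(d,P)))
print(manip.get_state())
E
```

```text
total 12
drwxr-xr-x  3 agent agent 4096 Dec  7 15:18 .
drwxr-xr-x 23 root  root  4096 Dec  7 15:18 ..
drwxr-xr-x  2 agent agent 4096 Dec  7 15:18 pics
scene {'fx': 571.7875042385291, 'fy': 571.7875042385291, 'cx': 321.8036493352969, 'cy': 243.42906902946214, 'position': array([1.34399696, 0.20087742, 0.7872319 ]), 'attitude': array([0.26316076, 0.33931977, 0.70963601, 0.5585922 ])}
fuse_mid 0.78 [ 0.471 -0.112  0.018] [278. 251.]
busbar_mid 0.75 [0.652 0.13  0.003] [377. 340.]
insulator_mid 0.63 [0.369 0.289 0.028] [475. 245.]
insulator_mid 0.63 [0.341 0.19  0.024] [429. 232.]
chute_mid 0.97 [ 0.378 -0.299  0.023] [211. 211.]
chute_mid 0.66 [ 0.391 -0.414  0.012] [163. 212.]
chute_mid 0.64 [ 0.253 -0.304  0.029] [229. 180.]
pad_fuse 0.76 [0.47  0.106 0.001] [380. 272.]
pad_busbar 0.66 [0.376 0.282 0.027] [472. 247.]
pad_busbar 0.57 [ 0.66  -0.117 -0.003] [246. 321.]
pad_insulator 0.66 [0.547 0.355 0.001] [506. 320.]
pad_chute 0.64 [ 0.55  -0.351  0.002] [158. 263.]
pad_chute 0.39 [0.548 0.352 0.003] [504. 319.]
jar_mid 0.74 [ 0.56  -0.003  0.027] [318. 284.]
top {'fx': 439.7407353389
[... 1244 characters left out ...]
3577329])}
{'time_s': 1.05, 'joints': array([ 1.04869862e+00,  5.21883980e-02,  1.40071163e+00,  1.03083141e-05,
        1.68858025e+00, -7.03077574e-02]), 'qvel': array([ 3.28439053e-04, -6.79068020e-04, -1.08663811e-03,  2.42484886e-04,
        7.18958465e-04,  6.27812451e-05]), 'joint_efforts': array([ 1.02001247e-04, -3.81535757e+01, -3.60315192e+01, -6.62129969e-05,
        2.07777080e-04, -1.47640696e-05]), 'tool_pos': array([0.22919316, 0.47235184, 0.24532354]), 'eef_rot': array([ 0.15841549,  0.68913402, -0.15833738,  0.68915029]), 'ft_force': array([-0.07101906,  0.13048776, -0.50726696]), 'torque': array([ 0.00335628,  0.03238173, -0.03847481]), 'gripper_width': 0.0856010461383439}
```

View pics/top0.png

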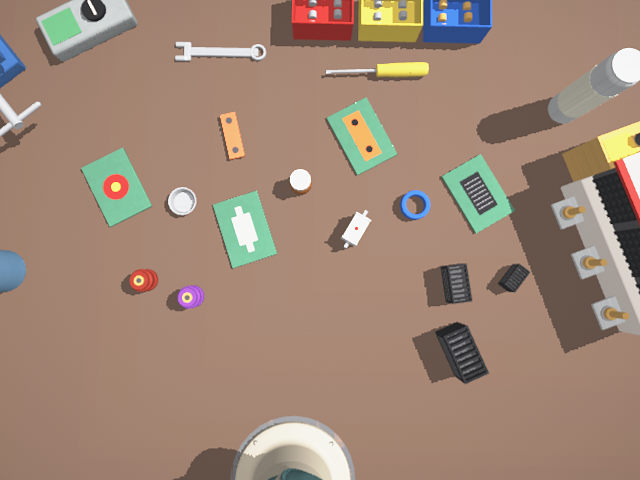

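View pics/scene0.png

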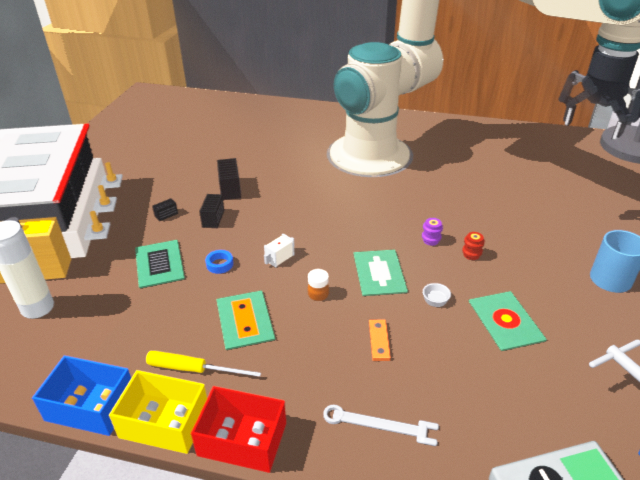

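```bash
python3 - <<'E'
from h import *
d=grab('top'); im=cv2.cvtColor(d['pixels'],cv2.COLOR_RGB2BGR)
def crop(u,v,s=36): return cv2.resize(im[v-s:v+s,u-s:u+s],(260,260),interpolation=cv2.INTER_CUBIC)
pts=[(457,284),(514,277),(462,352),(144,281),(191,297),(232,136)]
a=[crop(*p) for p in pts]; cv2.imwrite('pics/crops.png',np.vstack([np.hstack(a[:3]),np.hstack(a[3:])]))
hsv=cv2.cvtColor(im,cv2.COLOR_BGR2HSV)
und=lambda c,z: np.array([px2w(d,u,v,z)[:2] for u,v in c.reshape(-1,2)],np.float32)
def rect(mask,z,uv,s=45,name='',k=5):
    m=np.zeros_like(mask); u,v=uv; m[v-s:v+s,u-s:u+s]=mask[v-s:v+s,u-s:u+s]
    m=cv2.morphologyEx(m,cv2.MORPH_CLOSE,np.ones((k,k)))
    cs,_=cv2.findContours(m,cv2.RETR_EXTERNAL,cv2.CHAIN_APPROX_NONE); c=max(cs,key=cv2.contourArea)
    P=und(c,z); (cx,cy),(a,b),th=cv2.minAreaRect(P*1000)
    box=cv2.boxPoints(((cx,cy),(a,b),th)); e=[box[1]-box[0],box[2]-box[1]]; L=max(e,key=np.linalg.norm)
    print(name,np.round([cx,cy],1),'LxW',round(max(a,b),1),round(min(a,b),1),'yaw',round(np.degrees(np.arctan2(L[1],L[0]))%180,1))
g=cv2.inRange(hsv,(60,60,60),(95,255,255))
for n,uv in dict(fuse=(245,230),bus=(362,134),ins=(117,187),chute=(478,193)).items(): rect(g,.006,uv,50,'pad_'+n,25)
wt=cv2.inRange(hsv,(0,0,165),(180,80,255))
rect(wt,.040,(356,229),22,'fuse',3)
o=cv2.inRange(hsv,(5,120,130),(22,255,255)); rect(o,.010,(232,136),32,'bus')
k=cv2.inRange(hsv,(0,0,0),(180,255,75)); rect(k,.045,(457,284),26,'chute blk')
# top face insert
y=cv2.inRange(hsv,(15,80,120),(35,255,255)); rect(y,.050,(142,281),14,'ins',3)
E
```

```text
pad_fuse [467.6 102.6] LxW 129.1 89.1 yaw 19.2
pad_bus [ 655.4 -121.2] LxW 129.4 89.3 yaw 28.9
pad_ins [544.7 353. ] LxW 129.8 89.5 yaw 28.3
pad_chute [ 546.1 -349.6] LxW 129.5 89.5 yaw 31.0
fuse [ 469.1 -109.3] LxW 80.2 80.2 yaw 91.1
bus [649.7 131.2] LxW 92.0 31.6 yaw 14.1
chute blk [ 371.3 -293.4] LxW 68.8 47.8 yaw 8.8
ins [367.1 283.9] LxW 17.1 16.7 yaw 64.8
```

View pics/crops.png

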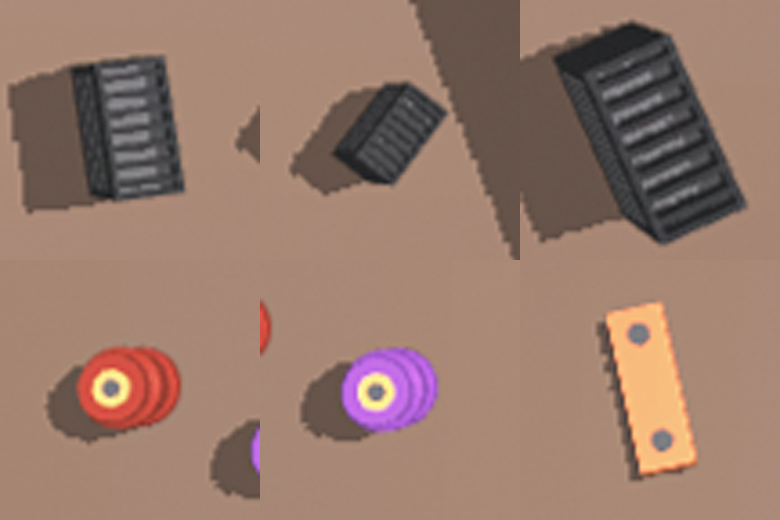

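View pics/wrist0.png

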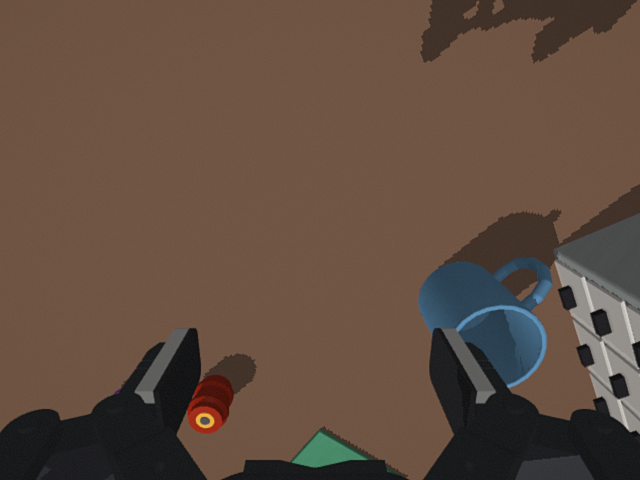

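```bash
python3 - <<'E'
from h import *
s=manip.get_state(); print(R.from_quat(s['eef_rot']).as_matrix().round(3)); print('tips',manip.tips_ahead, [a for a in dir(manip) if a[0]!='_'])
d=grab('top'); im=cv2.cvtColor(d['pixels'],cv2.COLOR_RGB2BGR)
f=lambda u,v,s:cv2.resize(im[v-s:v+s,u-s:u+s],(390,390),interpolation=cv2.INTER_CUBIC)
cv2.imwrite('pics/c2.png',np.hstack([f(457,284,30),f(356,229,30)]))
q=[px2w(d,421+u*72/260-.5,248+v*72/260-.5,.045) for u,v in [(97,63),(163,56),(183,190),(115,200)]]
print(np.round(q,4)[:,:2],np.mean(q,0).round(4))
E
```

```text
[[ 0.     0.437  0.9  ]
 [ 0.     0.9   -0.437]
 [-1.     0.    -0.   ]]
tips 0.014 ['Unreachable', 'get_state', 'tips_ahead']
[[ 0.4044 -0.2783]
 [ 0.4086 -0.312 ]
 [ 0.341  -0.3218]
 [ 0.3354 -0.2873]] [ 0.3724 -0.2999  0.045 ]
```

View pics/c2.png

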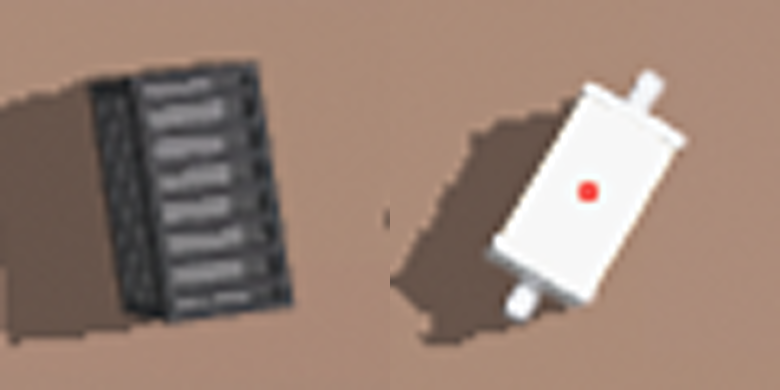

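{"method": "move_arm", "body": {
  "moves": [17,-23,-17,0,0,-0.096,17,-23,-17,0,0,-0.096,17,-23,-17,0,0,-0.096,17,-23,-17,0,0,-0.096,17,-23,-17,0,0,-0.096,17,-23,-17,0,0,-0.096,18,-25,-17,0,0,-0.096,18,-25,-16,0,0,-0.096,0,0,0,0,0,0,0,0,0,0,0,0],
  "fingers": 70,
  "grip_force": 40
}}

```text
time_s: 1.98
tool_pos: [0.3674, 0.2831, 0.1095]
eef_rot: [0.405, 0.579, -0.406, 0.579]
ft_force: [-0.5, -0.1, -0.3]
gripper_width: 0.0703
```

```bash
python3 - <<'E'
from h import *
d=grab('wrist','w1.png'); s=manip.get_state(); print(s['tool_pos'],s['time_s'],s['joints'].round(3))
for q in ['insulator_mid']:
    for r in nets.landmark_of('wrist',q): print(q,r['p'],w(d,r['position']).round(4))
t=grab('top'); print('fuse',px2w(t,355.96,227.9,.04))
E
```

```text
[0.36734713 0.28424217 0.11045153] 2.0333 [ 0.579 -0.03   1.757  0.     1.414  0.228]
insulator_mid 0.75 [0.3399 0.198  0.0263]
insulator_mid 0.6 [0.3725 0.2875 0.0278]
fuse [ 0.47009711 -0.10988165  0.04      ]
```

View pics/w1.png

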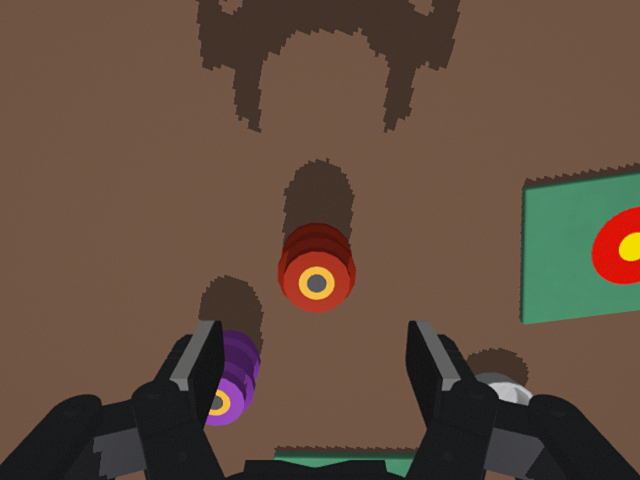

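```bash
python3 - <<'E'
from h import *
d=grab('wrist'); print(px2w(d,316.5,283,.05)); print(w2px(d,[.367,.284,.05]),d['position'])
E
```

```text
[0.36954395 0.28584132 0.05      ]
(np.float64(310.59156896152393), np.float64(284.52389272087953)) [0.33927795 0.36410608 0.24012544]
```

{"method": "move_arm", "body": {
  "moves": [1,1,-27,0,0,0,0,0,-27,0,0,0,0,0,-20,0,0,0,0,0,-13,0,0,0,0,0,0,0,0,0]
}}

```text
time_s: 2.6
tool_pos: [0.3663, 0.2852, 0.0209]
eef_rot: [0.403, 0.581, -0.406, 0.579]
ft_force: [0.3, 0.3, 0.8]
gripper_width: 0.0702
```

{"method": "move_arm", "body": {
  "moves": [0,0,0,0,0,0,0,0,0,0,0,0,0,0,0,0,0,0,0,0,0,0,0,0,0,0,0,0,0,0,0,0,0,0,0,0],
  "fingers": 20
}}

```text
time_s: 3.1
tool_pos: [0.3691, 0.2863, 0.0251]
eef_rot: [0.406, 0.579, -0.404, 0.58]
ft_force: [-1.6, 1.5, 6.7]
gripper_width: 0.0401
```

{"method": "move_arm", "body": {
  "moves": [0,0,15,0,0,0,0,0,30,0,0,0,20,8,30,0,0,0,30,12,0,0,0,0,30,12,0,0,0,0,30,12,0,0,0,0,30,11,0,0,0,0,30,11,0,0,0,0,7,2,0,0,0,0,0,0,0,0,0,0]
}}

```text
time_s: 3.93
tool_pos: [0.5466, 0.3533, 0.0975]
eef_rot: [0.405, 0.579, -0.405, 0.579]
ft_force: [0.3, -0.4, -1.0]
gripper_width: 0.0402
```

```bash
python3 - <<'E'
from h import *
for i in range(3):
    d=grab('wrist','w2.png'); s=manip.get_state(); print(s['tool_pos'],s['time_s'],s['gripper_width'],s['ft_force'])
d=grab('top'); im=cv2.cvtColor(d['pixels'],cv2.COLOR_RGB2BGR)
u,v=map(int,w2px(d,[.545,.353,.1])); cv2.imwrite('pics/t2.png',cv2.resize(im[v-60:v+60,u-60:u+60],(480,480)))
E
```

```text
[0.54544509 0.35318487 0.097713  ] 3.9833 0.03995564239077238 [-0.25371988 -0.38224756 -1.44755221]
[0.54478886 0.3531461  0.09800304] 4.0333 0.03986694023121507 [ 0.27190611 -0.43731362 -0.96553805]
[0.54449443 0.35317135 0.09833419] 4.0833 0.04057173399993685 [-0.2579989  -0.20210549 -0.97122724]
```

View pics/w2.png

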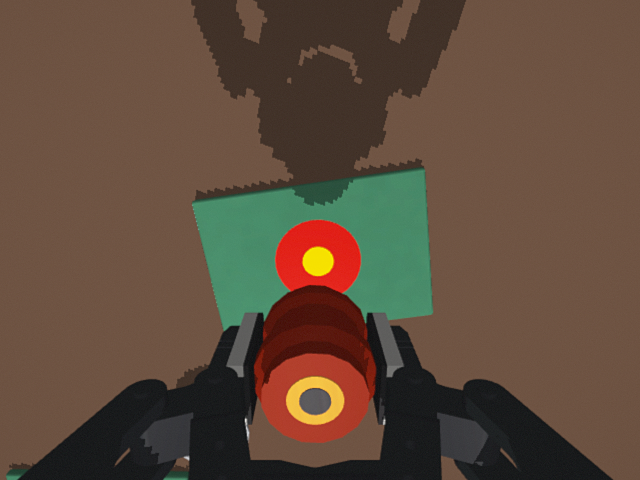

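```bash
python3 - <<'E'
from h import *
d=grab('wrist'); print(px2w(d,318,261,.006), px2w(d,315,400,.098+.027))
E
```

```text
[0.54757045 0.35419943 0.006     ] [0.54599562 0.35304013 0.125     ]
```

{"method": "move_arm", "body": {
  "moves": [1,1,-25,0,0,0,0,0,-22,0,0,0,0,0,-12,0,0,0,0,0,-6,0,0,0,0,0,-3,0,0,0,0,0,0,0,0,0,0,0,0,0,0,0]
}}

```text
time_s: 4.77
tool_pos: [0.5466, 0.3547, 0.0316]
eef_rot: [0.406, 0.579, -0.404, 0.58]
ft_force: [0.9, 0.3, -1.0]
gripper_width: 0.0401
```

{"method": "move_arm", "body": {
  "moves": [0,0,-1,0,0,0,0,0,0,0,0,0,0,0,0,0,0,0]
}}

```text
time_s: 5.02
tool_pos: [0.5467, 0.3547, 0.0311]
eef_rot: [0.406, 0.579, -0.404, 0.58]
ft_force: [-2.9, -1.0, 5.3]
gripper_width: 0.0401
```

{"method": "move_arm", "body": {
  "moves": [0,0,0,0,0,0,0,0,0,0,0,0,0,0,0,0,0,0,0,0,0,0,0,0,0,0,20,0,0,0,0,0,35,0,0,0,0,0,35,0,0,0,0,0,10,0,0,0],
  "fingers": 66
}}

```text
time_s: 5.68
tool_pos: [0.5481, 0.3555, 0.1362]
eef_rot: [0.408, 0.578, -0.402, 0.581]
ft_force: [1.1, -0.0, 1.5]
gripper_width: 0.0665
```

{"method": "move_arm", "body": {
  "moves": [9,-19,0,0,0,0.122,9,-19,0,0,0,0.122,9,-19,0,0,0,0.122,9,-19,0,0,0,0.122,9,-19,0,0,0,0.122,9,-19,-3,0,0,0.122,9,-19,-3,0,0,0.122,9,-18,-3,0,0,0.122,8,-18,-3,0,0,0.122,8,-18,-3,0,0,0.122,8,-18,-3,0,0,0.122,8,-18,0,0,0,0.122],
  "fingers": 60
}}

```text
time_s: 6.68
tool_pos: [0.6502, 0.1304, 0.1102]
eef_rot: [-0.088, 0.702, 0.088, 0.701]
ft_force: [-0.3, -0.8, -0.3]
gripper_width: 0.0601
```

```bash
python3 - <<'E'
from h import *
d=grab('wrist','w3.png'); s=manip.get_state(); print(s['tool_pos'],s['time_s'],s['joints'].round(3)); m=R.from_quat(s['eef_rot']).as_matrix(); print(m.round(3),np.degrees(np.arctan2(m[1,1],m[0,1])))
t=grab('top','t3.png')
im=cv2.cvtColor(d['pixels'],cv2.COLOR_RGB2BGR); hsv=cv2.cvtColor(im,cv2.COLOR_BGR2HSV); o=cv2.inRange(hsv,(5,120,60),(22,255,255))
cs,_=cv2.findContours(o,cv2.RETR_EXTERNAL,cv2.CHAIN_APPROX_NONE)
for c in cs:
    if cv2.contourArea(c)<300: continue
    P=np.array([px2w(d,u,v,.01)[:2] for u,v in c.reshape(-1,2)],np.float32)*1000
    print(cv2.contourArea(c),cv2.minAreaRect(P))
E
```

```text
[0.65145714 0.1267779  0.11042931] 6.7333 [ 0.137  0.516  1.116 -0.002  1.51  -1.69 ]
[[-0.    -0.254  0.967]
 [-0.002  0.967  0.254]
 [-1.    -0.002 -0.001]] 104.68650474812037
7132.0 ((651.9011840820312, 132.37110900878906), (91.61195373535156, 30.676570892333984), 14.19813346862793)
2371.5 ((564.9946899414062, 5.665058135986328), (25.61165428161621, 43.55847930908203), 67.4207992553711)
```

View pics/w3.png

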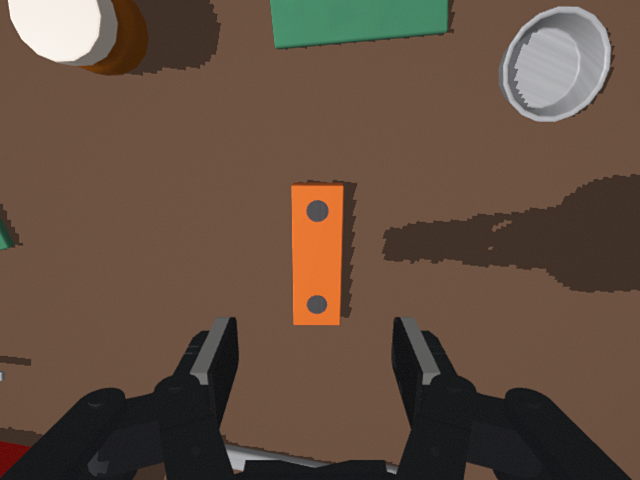

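View pics/t3.png

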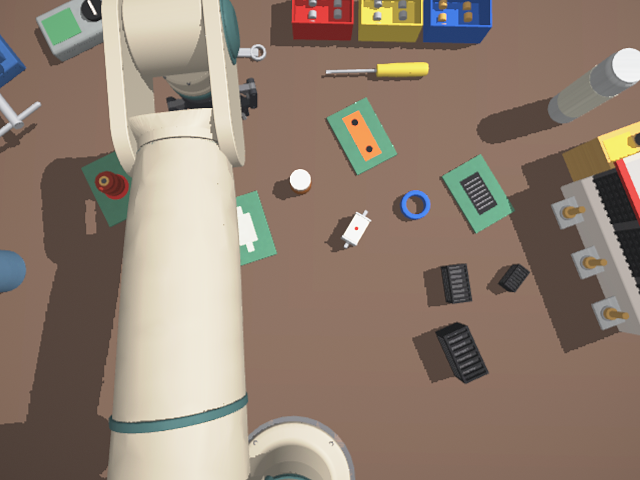

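```bash
python3 - <<'E'
from h import *
for i in range(3):
    cams.grab_frame('wrist'); s=manip.get_state(); print(s['tool_pos'],s['ft_force'])
E
```

```text
[0.65046085 0.13015378 0.11084849] [1.5389992  0.04146218 0.20157105]
[0.65016055 0.13123322 0.11103521] [ 0.17862531 -0.60299178 -0.3148166 ]
[0.64996075 0.13188699 0.11113034] [-0.44255197 -0.26347446 -1.13751772]
```

{"method": "move_arm", "body": {
  "moves": [1,0,-30,0,0,0,0,0,-30,0,0,0,0,0,-20,0,0,0,0,0,-10,0,0,0,0,0,-3.5,0,0,0,0,0,0,0,0,0,0,0,0,0,0,0,0,0,0,0,0,0]
}}

```text
time_s: 7.6
tool_pos: [0.6523, 0.1317, 0.0201]
eef_rot: [-0.086, 0.701, 0.086, 0.703]
ft_force: [-0.1, 0.3, 0.0]
gripper_width: 0.06
```

{"method": "move_arm", "body": {
  "moves": [0,0,0,0,0,0,0,0,0,0,0,0,0,0,0,0,0,0,0,0,0,0,0,0,0,0,0,0,0,0,0,0,0,0,0,0],
  "fingers": 15
}}

```text
time_s: 8.1
tool_pos: [0.6518, 0.1314, 0.019]
eef_rot: [-0.086, 0.701, 0.086, 0.702]
ft_force: [-1.1, 0.3, 5.2]
gripper_width: 0.0282
```

```bash
python3 - <<'E'
from h import *
d=grab('wrist','w4.png');s=manip.get_state(); print(s['tool_pos'],s['ft_force'],s['gripper_width'])
E
```

```text
[0.65179422 0.13142164 0.01905334] [-1.00898022  0.0438141   5.67254063] 0.028177336512851026
```

View pics/w4.png

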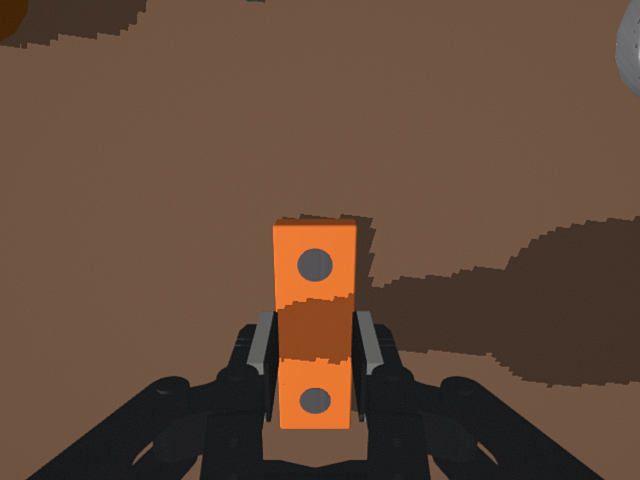

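{"method": "move_arm", "body": {
  "moves": [0,0,0,0,0,0,0,0,15,0,0,0,0,0,30,0,0,0,0,0,35,0,0,0,0,0,0,0,0,0],
  "grip_force": 60
}}

```text
time_s: 8.57
tool_pos: [0.6544, 0.1318, 0.107]
eef_rot: [-0.086, 0.698, 0.086, 0.706]
ft_force: [1.7, 0.5, 0.4]
gripper_width: 0.0273
```

{"method": "move_arm", "body": {
  "moves": [0,-20,0,0,0,0,0,-31,0,0,0,0.05,1,-31,0,0,0,0.05,1,-31,0,0,0,0.05,1,-31,0,0,0,0.05,1,-31,0,0,0,0.05,1,-31,0,0,0,0,0,-30,0,0,0,0,0,-16,0,0,0,0,0,0,0,0,0,0,0,0,0,0,0,0]
}}

```text
time_s: 9.48
tool_pos: [0.656, -0.1209, 0.0978]
eef_rot: [-0.172, 0.686, 0.173, 0.686]
ft_force: [0.8, 0.9, -2.2]
gripper_width: 0.0276
```

```bash
python3 - <<'E'
from h import *
for i in range(3): d=grab('wrist','w5.png');s=manip.get_state(); print(s['tool_pos'],s['ft_force'],s['gripper_width'],s['time_s'])
m=R.from_quat(s['eef_rot']).as_matrix(); print(np.degrees(np.arctan2(m[1,1],m[0,1])))
im=cv2.cvtColor(d['pixels'],cv2.COLOR_RGB2BGR); hsv=cv2.cvtColor(im,cv2.COLOR_BGR2HSV); o=cv2.inRange(hsv,(60,60,30),(95,255,255))
E
```

```text
[ 0.65614208 -0.11985129  0.09777588] [-0.34559032 -0.38238691 -1.49336641] 0.027640859239905932 9.5333
[ 0.65623733 -0.11927939  0.09780683] [ 0.54507855 -0.05357751 -1.49254677] 0.027355645666389004 9.5833
[ 0.65628776 -0.11908763  0.09782684] [ 0.14043213  0.60937849 -2.10612458] 0.02749344878318005 9.6333
118.409663072504
```

View pics/w5.png

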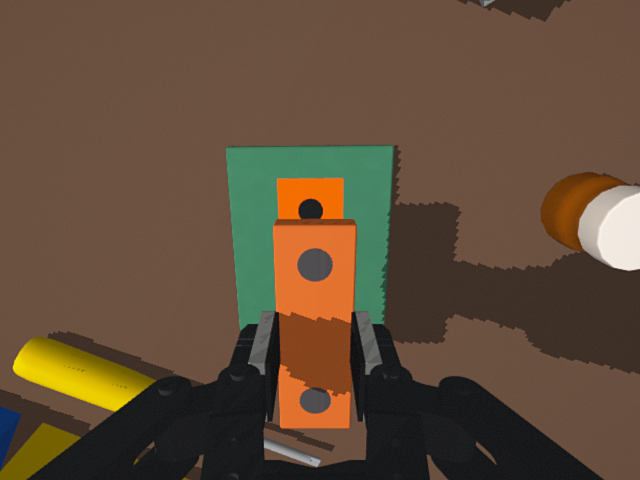

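```bash
python3 - <<'E'
from h import *
d=grab('wrist')
a=px2w(d,277,178,.006);b=px2w(d,343.5,178,.006); print('sil far mid',(a+b)/2, np.linalg.norm(a-b))
c=px2w(d,274,226,.09);e=px2w(d,356,226,.09); print('bar far mid',(c+e)/2, np.linalg.norm(c-e))
u=np.array([np.cos(np.radians(28.7)),np.sin(np.radians(28.7)),0])
print((a+b)/2+u*48,(c+e)/2+u*45,(a+b)/2-u*48,(c+e)/2-u*45)
E
```

```text
sil far mid [ 0.61611336 -0.14366162  0.006     ] 0.03616782317560422
bar far mid [ 0.61783635 -0.13988804  0.09      ] 0.028727839635476225
[4.27191292e+01 2.29070663e+01 6.00000000e-03] [40.08941372 21.47016934  0.09      ] [-4.14869025e+01 -2.31943895e+01  6.00000000e-03] [-38.85374101 -21.74994543   0.09      ]
```

{"method": "move_arm", "body": {
  "moves": [0,-2,-25,0,0,0,0,0,-25,0,0,0,0,0,-12,0,0,0,0,0,-7,0,0,0,0,0,-3,0,0,0,0,0,0,0,0,0,0,0,0,0,0,0]
}}

```text
time_s: 10.27
tool_pos: [0.657, -0.1226, 0.0273]
eef_rot: [-0.173, 0.685, 0.173, 0.686]
ft_force: [0.5, -0.6, -1.6]
gripper_width: 0.0276
```

{"method": "move_arm", "body": {
  "moves": [0,0,-1,0,0,0,0,0,0,0,0,0,0,0,0,0,0,0]
}}

```text
time_s: 10.52
tool_pos: [0.6565, -0.1227, 0.0255]
eef_rot: [-0.173, 0.685, 0.173, 0.686]
ft_force: [0.2, 0.1, -2.2]
gripper_width: 0.0274
```

{"method": "move_arm", "body": {
  "moves": [0,0,-0.7,0,0,0,0,0,0,0,0,0,0,0,0,0,0,0]
}}

```text
time_s: 10.77
tool_pos: [0.6565, -0.1228, 0.0252]
eef_rot: [-0.173, 0.685, 0.173, 0.686]
ft_force: [-3.0, 0.0, 6.1]
gripper_width: 0.0277
```

{"method": "move_arm", "body": {
  "moves": [0,0,0,0,0,0,0,0,0,0,0,0,0,0,0,0,0,0,0,0,0,0,0,0,0,0,20,0,0,0,0,0,35,0,0,0,0,0,35,0,0,0],
  "fingers": 58,
  "grip_force": 40
}}

```text
time_s: 11.35
tool_pos: [0.6552, -0.1224, 0.1133]
eef_rot: [-0.172, 0.687, 0.174, 0.684]
ft_force: [0.3, -0.3, 0.4]
gripper_width: 0.0582
```

{"method": "move_arm", "body": {
  "moves": [-18,1,0,0,0,-0.1,-18,1,0,0,0,-0.1,-19,1,0,0,0,-0.1,-19,1,0,0,0,-0.1,-19,1,0,0,0,-0.1,-19,1,0,0,0,-0.1,-19,2,0,0,0,-0.1,-19,2,0,0,0,-0.1,-18,1,0,0,0,-0.1,-18,1,0,0,0,-0.11,0,0,0,0,0,0,0,0,0,0,0,0]
}}

```text
time_s: 12.35
tool_pos: [0.4702, -0.1107, 0.1144]
eef_rot: [0.18, 0.683, -0.18, 0.684]
ft_force: [-0.8, -0.2, 1.5]
gripper_width: 0.0579
```

```bash
python3 - <<'E'
from h import *
for i in range(3): d=grab('wrist','w6.png')
s=manip.get_state(); print(s['tool_pos'],s['ft_force'],s['gripper_width'],s['time_s'])
m=R.from_quat(s['eef_rot']).as_matrix(); print(np.degrees(np.arctan2(m[1,1],m[0,1])))
E
```

```text
[ 0.47092934 -0.11074542  0.11427952] [ 0.37263427 -0.02143103  0.54715054] 0.057887822769542276 12.5
60.54881987855006
```

View pics/w6.png

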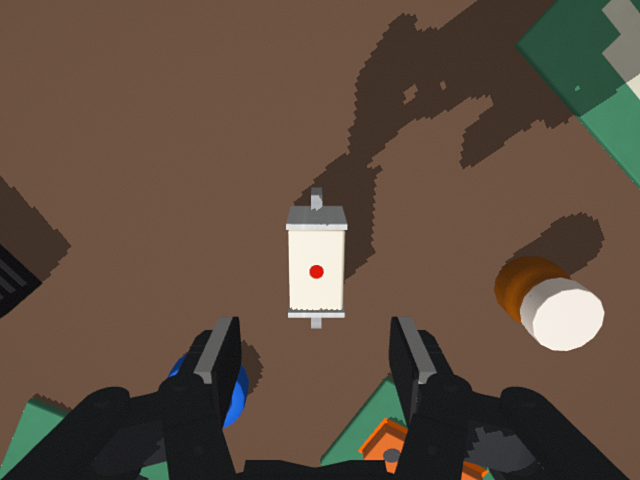

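```bash
python3 - <<'E'
from h import *
d=grab('wrist'); print(px2w(d,316,271.5,.04)); s=manip.get_state(); print(s['tool_pos'])
E
```

```text
[ 0.47205392 -0.10928595  0.04      ]
[ 0.47087475 -0.11071793  0.1141769 ]
```

{"method": "move_arm", "body": {
  "moves": [0,0,-30,0,0,0,0,0,-30,0,0,0,0,0,-22,0,0,0,0,0,-12,0,0,0,0,0,0,0,0,0,0,0,0,0,0,0]
}}

```text
time_s: 13.05
tool_pos: [0.4703, -0.1106, 0.0198]
eef_rot: [0.18, 0.684, -0.18, 0.683]
ft_force: [0.0, 0.4, 0.7]
gripper_width: 0.0579
```

{"method": "move_arm", "body": {
  "moves": [0,0,0,0,0,0,0,0,0,0,0,0,0,0,0,0,0,0,0,0,0,0,0,0,0,0,0,0,0,0,0,0,0,0,0,0],
  "fingers": 15
}}

```text
time_s: 13.55
tool_pos: [0.4713, -0.111, 0.0216]
eef_rot: [0.18, 0.683, -0.18, 0.685]
ft_force: [0.6, 1.0, 5.8]
gripper_width: 0.0289
```

{"method": "move_arm", "body": {
  "moves": [0,0,0,0,0,0]
}}

```text
time_s: 13.63
tool_pos: [0.4713, -0.111, 0.0216]
eef_rot: [0.18, 0.683, -0.18, 0.685]
ft_force: [0.2, -0.9, 6.7]
gripper_width: 0.0293
```

{"method": "move_arm", "body": {
  "moves": [0,0,15,0,0,0,0,0,30,0,0,0,0,0,35,0,0,0,0,0,0,0,0,0]
}}

```text
time_s: 13.97
tool_pos: [0.4732, -0.1116, 0.107]
eef_rot: [0.18, 0.68, -0.18, 0.688]
ft_force: [0.2, -0.1, -0.4]
gripper_width: 0.0294
```

{"method": "move_arm", "body": {
  "moves": [0,15,0,0,0,0.08,0,22,0,0,0,0.08,0,22,0,0,0,0.09,-1,22,0,0,0,0.09,-1,22,0,0,0,0.09,-1,22,0,0,0,0.09,0,22,0,0,0,0.09,0,22,0,0,0,0.08,0,22,0,0,0,0.08,0,22,0,0,0,0.08,0,0,0,0,0,0,0,0,0,0,0,0]
}}

```text
time_s: 14.97
tool_pos: [0.4668, 0.103, 0.0996]
eef_rot: [-0.118, 0.697, 0.118, 0.697]
ft_force: [-0.3, -0.1, -2.6]
gripper_width: 0.0294
```

```bash
python3 - <<'E'
from h import *
for i in range(3): d=grab('wrist','w7.png')
s=manip.get_state(); print(s['tool_pos'],s['ft_force'],s['gripper_width'],s['time_s'])
m=R.from_quat(s['eef_rot']).as_matrix(); print(np.degrees(np.arctan2(m[1,1],m[0,1])))
E
```

```text
[0.46709008 0.10160349 0.09985876] [-0.05571898 -1.46195868 -1.76845559] 0.029289749481526187 15.1167
109.05168602647107
```

View pics/w7.png

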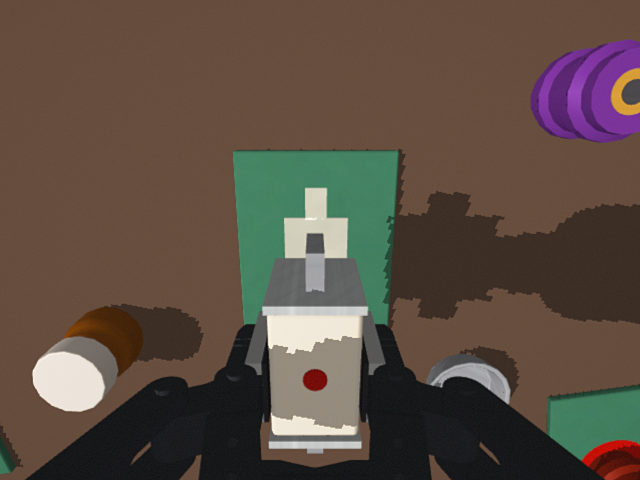

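```bash
python3 - <<'E'
from h import *
d=grab('wrist'); u=np.array([np.cos(np.radians(19.2)),np.sin(np.radians(19.2)),0])
a=px2w(d,316,188,.006); e=px2w(d,316,218,.006); print(a+u*.045,e+u*.028, px2w(d,315,380,.12),a)
E
```

```text
[0.47035489 0.10369389 0.006     ] [0.47046471 0.10371742 0.006     ] [0.46650003 0.10164775 0.12      ] [0.42785796 0.08889489 0.006     ]
```

{"method": "move_arm", "body": {
  "moves": [2,1.5,-25,0,0,0,0,0,-25,0,0,0,0,0,-12,0,0,0,0,0,-7,0,0,0,0,0,-3,0,0,0,0,0,0,0,0,0,0,0,0,0,0,0]
}}

```text
time_s: 15.75
tool_pos: [0.4699, 0.1036, 0.029]
eef_rot: [-0.117, 0.697, 0.117, 0.698]
ft_force: [-0.5, -0.4, -1.8]
gripper_width: 0.0294
```

{"method": "move_arm", "body": {
  "moves": [0,0,-1,0,0,0,0,0,0,0,0,0,0,0,0,0,0,0]
}}

```text
time_s: 16.0
tool_pos: [0.4697, 0.1038, 0.0277]
eef_rot: [-0.118, 0.697, 0.118, 0.698]
ft_force: [0.5, -0.5, -0.6]
gripper_width: 0.0294
```

{"method": "move_arm", "body": {
  "moves": [0,0,-0.7,0,0,0,0,0,0,0,0,0,0,0,0,0,0,0]
}}

```text
time_s: 16.25
tool_pos: [0.4697, 0.1038, 0.0277]
eef_rot: [-0.118, 0.697, 0.118, 0.698]
ft_force: [-4.1, -1.4, 6.8]
gripper_width: 0.0297
```

{"method": "move_arm", "body": {
  "moves": [0,0,0,0,0,0,0,0,0,0,0,0,0,0,0,0,0,0,0,0,0,0,0,0,0,0,20,0,0,0,0,0,35,0,0,0,0,0,35,0,0,0],
  "fingers": 60
}}

```text
time_s: 16.83
tool_pos: [0.4681, 0.1037, 0.1163]
eef_rot: [-0.118, 0.699, 0.118, 0.696]
ft_force: [1.4, 0.3, 0.9]
gripper_width: 0.06
```

{"method": "move_arm", "body": {
  "moves": [-8,-33,0,0,0,-0.016,-8,-33,0,0,0,-0.016,-8,-34,0,0,0,-0.016,-8,-34,0,0,0,-0.016,-8,-34,0,0,0,-0.016,-8,-34,0,0,0,-0.016,-8,-34,0,0,0,-0.016,-8,-34,0,0,0,-0.016,-8,-34,0,0,0,-0.016,-9,-34,0,0,0,-0.016,-9,-33,0,0,0,-0.016,-8,-32,0,0,0,-0.016]
}}

```text
time_s: 17.83
tool_pos: [0.3704, -0.3009, 0.1164]
eef_rot: [-0.05, 0.705, 0.05, 0.705]
ft_force: [0.5, -0.3, -0.2]
gripper_width: 0.0601
```

```bash
python3 - <<'E'
from h import *
for i in range(4): d=grab('wrist','w8.png')
s=manip.get_state(); print(s['tool_pos'],s['ft_force'],s['gripper_width'],s['time_s'])
m=R.from_quat(s['eef_rot']).as_matrix(); print(np.degrees(np.arctan2(m[1,1],m[0,1])))
print(px2w(d,0,0,0), w2px(d,[.372,-.3,.045]))
E
```

```text
[ 0.37086313 -0.2994347   0.1161166 ] [ 0.21589032 -0.18353099  0.29659476] 0.059706903692107925 18.0333
98.05598595797672
[ 0.25775781 -0.48407442  0.        ] (np.float64(314.8329018169663), np.float64(275.4819124400326))
```

View pics/w8.png

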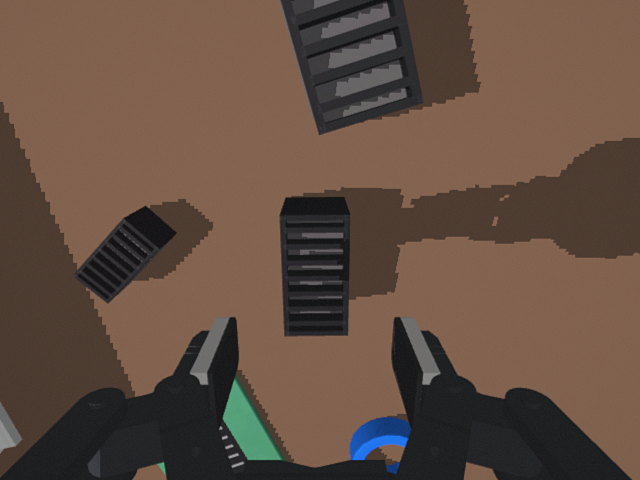

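{"method": "move_arm", "body": {
  "moves": [1,0,-30,0,0,0,0,0,-30,0,0,0,0,0,-22,0,0,0,0,0,-12,0,0,0,0,0,0,0,0,0,0,0,0,0,0,0]
}}

```text
time_s: 18.53
tool_pos: [0.3724, -0.298, 0.0223]
eef_rot: [-0.05, 0.706, 0.051, 0.705]
ft_force: [-0.6, 0.3, -0.2]
gripper_width: 0.06
```

{"method": "move_arm", "body": {
  "moves": [0,0,0,0,0,0,0,0,0,0,0,0,0,0,0,0,0,0,0,0,0,0,0,0,0,0,0,0,0,0,0,0,0,0,0,0,0,0,0,0,0,0],
  "fingers": 20
}}

```text
time_s: 19.12
tool_pos: [0.3732, -0.2996, 0.0241]
eef_rot: [-0.051, 0.704, 0.05, 0.706]
ft_force: [0.1, 0.8, 6.1]
gripper_width: 0.0356
```

{"method": "move_arm", "body": {
  "moves": [0,0,15,0,0,0,0,0,30,0,0,0,0,0,35,0,0,0,0,0,0,0,0,0]
}}

```text
time_s: 19.45
tool_pos: [0.3746, -0.3015, 0.1096]
eef_rot: [-0.053, 0.703, 0.047, 0.708]
ft_force: [1.2, -1.7, -0.4]
gripper_width: 0.0352
```

{"method": "move_arm", "body": {
  "moves": [15,-5,0,0,0,0,29,-8,0,0,0,0.08,29,-8,0,0,0,0.08,29,-8,0,0,0,0.08,29,-8,0,0,0,0.08,29,-8,0,0,0,0.08,15,-5,0,0,0,0,0,0,0,0,0,0,0,0,0,0,0,0]
}}

```text
time_s: 20.2
tool_pos: [0.5472, -0.349, 0.1014]
eef_rot: [-0.189, 0.682, 0.19, 0.681]
ft_force: [-0.3, 0.2, -2.3]
gripper_width: 0.0353
```

```bash
python3 - <<'E'
from h import *
for i in range(3): d=grab('wrist','w9.png')
s=manip.get_state(); print(s['tool_pos'],s['ft_force'],s['gripper_width'],s['time_s'])
m=R.from_quat(s['eef_rot']).as_matrix(); print(np.degrees(np.arctan2(m[1,1],m[0,1])))
E
```

```text
[ 0.54634804 -0.34903903  0.10224159] [ 0.60038659 -0.25872713 -0.96547665] 0.035887050028642564 20.35
121.03053978833925
```

View pics/w9.png

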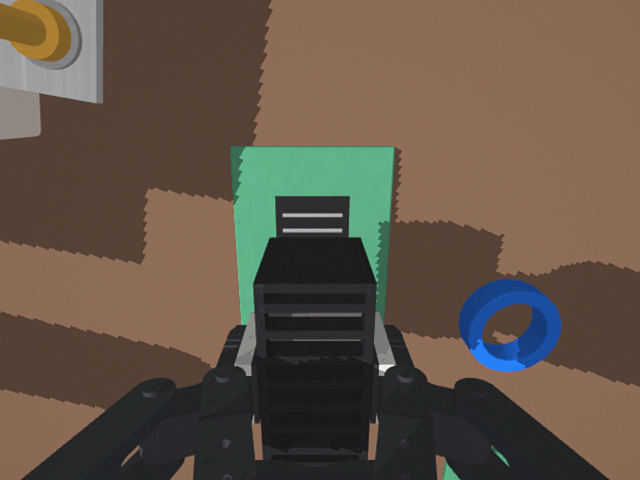

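```bash
python3 - <<'E'
from h import *
d=grab('wrist'); u=np.array([np.cos(np.radians(31)),np.sin(np.radians(31)),0])
print(px2w(d,312.5,196,.006)+u*.038, px2w(d,315,284,.125)+u*.035)
E
```

```text
[ 0.54857148 -0.34931538  0.006     ] [ 0.54628088 -0.34920645  0.125     ]
```

{"method": "move_arm", "body": {
  "moves": [1,0,-25,0,0,0,0,0,-25,0,0,0,0,0,-12,0,0,0,0,0,-7,0,0,0,0,0,-3,0,0,0,0,0,-1,0,0,0,0,0,0,0,0,0,0,0,0,0,0,0]
}}

```text
time_s: 21.07
tool_pos: [0.5488, -0.3495, 0.0307]
eef_rot: [-0.19, 0.681, 0.189, 0.682]
ft_force: [0.7, 0.2, -1.5]
gripper_width: 0.0355
```

{"method": "move_arm", "body": {
  "moves": [0,0,-0.7,0,0,0,0,0,0,0,0,0,0,0,0,0,0,0]
}}

```text
time_s: 21.32
tool_pos: [0.5488, -0.3496, 0.0301]
eef_rot: [-0.19, 0.681, 0.189, 0.682]
ft_force: [-1.6, 0.3, 5.7]
gripper_width: 0.0355
```

{"method": "move_arm", "body": {
  "moves": [0,0,0,0,0,0,0,0,0,0,0,0,0,0,0,0,0,0,0,0,0,0,0,0,0,0,20,0,0,0,0,0,35,0,0,0,0,0,35,0,0,0,0,0,35,0,0,0],
  "fingers": 62
}}

```text
time_s: 21.98
tool_pos: [0.5478, -0.3489, 0.1547]
eef_rot: [-0.189, 0.682, 0.19, 0.681]
ft_force: [0.2, -0.6, -0.2]
gripper_width: 0.0619
```

{"method": "move_arm", "body": {
  "moves": [-20,0,10,0,0,0,-30,0,10,0,0,0,-30,0,10,0,0,0,-30,0,10,0,0,0,-30,10,10,0,0,0,-30,20,0,0,0,0,-15,30,0,0,0,0,-10,30,0,0,0,0,0,30,0,0,0,0,0,30,0,0,0,0,0,0,0,0,0,0]
}}

```text
time_s: 22.9
tool_pos: [0.353, -0.1958, 0.204]
eef_rot: [-0.19, 0.681, 0.191, 0.681]
ft_force: [0.1, 0.5, 0.2]
gripper_width: 0.0618
```

```bash
python3 - <<'E'
from h import *
grab('scene','s9.png'); d=grab('top','t9.png'); s=manip.get_state(); print(s['tool_pos'],s['time_s'])
for n in ['top','scene']:
  f=grab(n)
  for q in ['fuse_mid','busbar_mid','insulator_mid','chute_mid','jar_mid']:
    for r in nets.landmark_of(n,q): print(n,q,round(r['p'],2),w(f,r['position']).round(3))
im=cv2.cvtColor(d['pixels'],cv2.COLOR_RGB2BGR)
a=[]
for P in [(.468,.103,.02),(.656,-.121,.01),(.545,.353,.03),(.547,-.35,.03)]:
    u,v=map(int,w2px(d,P)); a.append(cv2.resize(im[v-45:v+45,u-45:u+45],(390,390),interpolation=cv2.INTER_CUBIC)); print(u,v)
cv2.imwrite('pics/c9.png',cv2.resize(np.vstack([np.hstack(a[:2]),np.hstack(a[2:])]),(600,600)))
E
```

```text
[ 0.35331876 -0.19859762  0.20402916] 23.0
top fuse_mid 0.94 [0.47  0.104 0.029]
top busbar_mid 0.76 [ 0.656 -0.123  0.012]
top insulator_mid 0.72 [0.544 0.351 0.032]
top insulator_mid 0.57 [0.338 0.197 0.025]
top chute_mid 0.67 [ 0.544 -0.351  0.03 ]
top chute_mid 0.61 [ 0.247 -0.301  0.029]
top chute_mid 0.35 [ 0.382 -0.416  0.015]
top jar_mid 0.84 [ 0.559 -0.004  0.022]
scene fuse_mid 0.62 [0.469 0.106 0.025]
scene busbar_mid 0.91 [ 0.658 -0.125  0.009]
scene insulator_mid 0.89 [0.553 0.358 0.034]
scene insulator_mid 0.59 [0.339 0.193 0.026]
scene chute_mid 0.79 [ 0.553 -0.347  0.027]
scene chute_mid 0.79 [ 0.387 -0.414  0.015]
scene chute_mid 0.58 [ 0.249 -0.302  0.026]
scene chute_mid 0.31 [ 0.474  0.104 -0.002]
scene jar_mid 0.62 [ 0.558 -0.001  0.029]
242 227
361 134
110 184
482 190
```

View pics/t9.png

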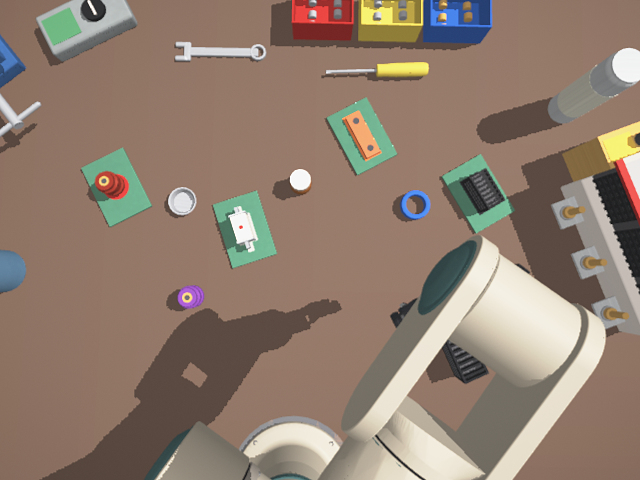

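View pics/c9.png

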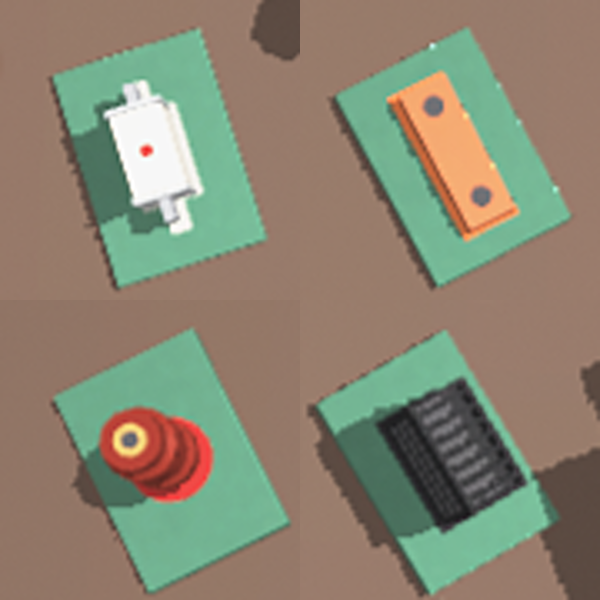

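View pics/s9.png

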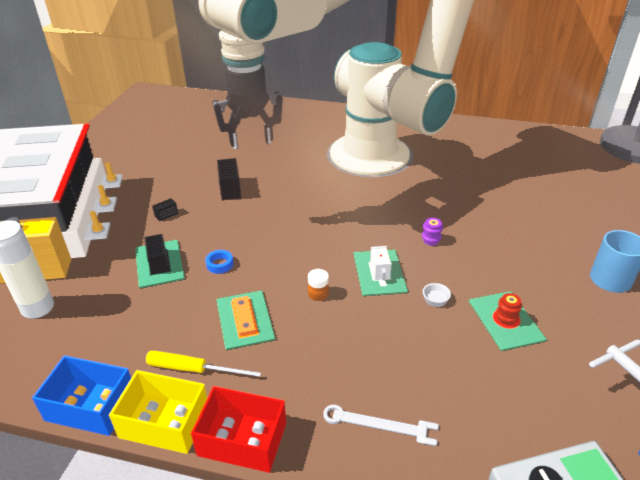

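```bash
python3 - <<'E'
from h import *
d=grab('top'); s=90/300.
f=lambda c,x,y,z: px2w(d,c[0]-45+x*s-.5,c[1]-45+y*s-.5,z).round(4)
print('fuse',f((242,227),146,150,.046))
print('bus',f((361,134),(434+481-600)/2,(105+197)/2,.016),'yaw pts',f((361,134),134,105,.016),f((361,134),181,197,.016))
print('ins',f((110,184),130,440-300,.056))
q=[(411,402),(465,378),(525,481),(470,513)]
print('chute',np.mean([f((482,190),x-300,y-300,.051) for x,y in q],0),f((482,190),165,78,.051),f((482,190),225,181,.051))
s=manip.get_state(); print(s['time_s'],s['qvel'].round(3))
E
```

```text
fuse [0.468  0.1034 0.046 ]
bus [ 0.656 -0.123  0.016] yaw pts [ 0.683 -0.109  0.016] [ 0.6291 -0.137   0.016 ]
ins [0.5465 0.353  0.056 ]
chute [ 0.54855  -0.349825  0.051   ] [ 0.5853 -0.3486  0.051 ] [ 0.5281 -0.3815  0.051 ]
23.65 [ 0.001 -0.003  0.    -0.    -0.001  0.   ]
```

All the parts measure within about 3 mm and 2° of their pads, and the jar is where it was, so I'm handing in.

```bash
python3 -c "
from h import *
print(order.job_done())"
```

```text
the job is handed in; nothing more can be done
None
```

All four parts are on their own pads and released, and I handed the job in at about 24 s of the 115 s allowed. I gripped the middle-sized arc chute and the red-brown insulator. The larger and smaller chutes and the purple insulator were not gripped or approached. Each part was lowered until the wrist felt about 5–7 N of contact, then let go.

The last check was from the top camera, with the arm clear of everything:

| Part | Distance from pad centre | Lengthwise error |
|---|---|---|
| Fuse link | about 1 mm | not measured separately after placing; gripper within about 1° of the pad when set down |
| Copper link | about 2 mm | about 1.5° |
| Insulator | about 2 mm | does not matter |
| Arc chute | about 2.5 mm | about 1° |

- **Upright:** all four looked upright in the pictures, but I did not measure tilt.
- **Jar:** the jar reads within 2 mm of where it started, which is within the network's error.
- **Disagreements:** the network estimates from the scene camera put the insulator and chute 6–10 mm from the top-camera pad centres. The top and wrist pictures did not show that. The top and wrist cameras differed by 2–3 mm throughout, so I aimed between them.

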